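Sweep the drained bottle caps off the ledge into the tray

TASK

Bottle caps have been left to drain on the raised ledge behind the splash shield. Take the paddle by its leaning handle and, working under the shield's lower edge, use it to sweep all three caps off the open end of the ledge where the steel tray stands, so that they drop into the tray; then leave the paddle standing upright on the ledge and let go. Do not touch the caps with the gripper or disturb the jar, the beaker or the carton.

Things in the scene. Friction and masses are not known exactly. Their poses are not given: they have to be found in the camera images.
- ledge_mid (a point): Middle of the ledge's deck (top), 90 mm above the bench; z up, y along the ledge, x across it, away from the robot. Fixed white plinth 440 mm long (y), both ends open and level; deck 90 mm wide between metal edges, each 8 mm wide: front lip (robot's side) 9 mm above the deck, back edge 19 mm.
- shield_low (a point): Middle of the lower edge of the clear upright splash shield fixed 82 mm to the robot's side of the deck's middle line, 195 mm above the deck; axes as the ledge's. 300 mm long (y), 9 mm thick at this metal trim, 85 mm high. Two thin rods rise 64 mm behind the deck's middle (y +-110 mm) and run forward to its top. No room for an upright gripper on the handle; one in line with the leaning handle has room.
- tray: Fixed open steel tray, 168 mm (x) by 188 mm (y), 45 mm high, walls 4 mm; origin at the centre of its underside, axes parallel to the ledge's. It stands on the bench against one end of the ledge, either the +y or the -y end (6 mm gap).
- mat: Fixed thin black rubber mat, 190 mm by 170 mm, 3 mm thick, on the bench at the other end of the ledge; origin at the centre of its underside. The paddle starts on it.
- paddle_grip (a point): Grip point on the axis of the paddle's wooden handle, 148 mm above the foot and 92 mm to the paddle's -x side of it. Straight bar, 24 mm wide (y), 20 mm thick, leaning 38 degrees from vertical towards -x (direction to its free end: -0.616, 0, 0.788); it runs 35 mm on past this point and 130 mm down to the block. Axes: z up when it stands, x along the block.
- paddle_foot (a point): Centre of the paddle's flat underside, axes as paddle_grip. The block is grey plastic, 68 mm long (x), 40 mm thick (y), 45 mm high; its broad sides (facing +y and -y) push the caps. About 350 g. It stands by itself, its handle towards the robot, turned up to 23 degrees from the ledge's axes at the start.
- cap0: Green plastic screw cap of a wide-mouth bottle, a disc 62 mm in diameter (65 mm over its bottom bead) and 24 mm high, about 40 g; origin at its centre, z along its axis. Starts flat on the ledge.
- cap1: Green plastic screw cap of a wide-mouth bottle, a disc 62 mm in diameter (65 mm over its bottom bead) and 24 mm high, about 40 g; origin at its centre, z along its axis. Starts flat on the ledge.
- cap2: Green plastic screw cap of a wide-mouth bottle, a disc 62 mm in diameter (65 mm over its bottom bead) and 24 mm high, about 40 g; origin at its centre, z along its axis. Starts flat on the ledge.
- jar: Loose white jar with a green cap, 72 mm in diameter, 110 mm high, on the bench in front of the ledge; origin at the centre of its underside. Leave alone.
- beaker: Loose white cup, 70 mm in diameter, 90 mm high, on the bench in front of the ledge; origin at the centre of its underside. Leave alone.
- carton: Loose cardboard carton, 50 mm by 150 mm, 60 mm high, on the bench behind the ledge; origin at the centre of its underside. Leave alone.
There are look-alikes about, which are no part of the job. Leave any pink or purple look-alike of the cap0 alone.

How it is judged (in metres and radians):
On the way, in this order (a step that is already met when the one before it is completed fails the run):
1. the paddle is on the ledge, its foot within 30 mm of the deck (x of paddle_foot in the frame of ledge_mid between -0.045 and 0.045 m and y of paddle_foot in the frame of ledge_mid between -0.23 and 0.23 m and z of paddle_foot in the frame of ledge_mid between -0.02 and 0.03 m), for 0.1 s.
2. all three caps are in the tray (x of cap0 in the frame of tray between -0.085 and 0.085 m and y of cap0 in the frame of tray between -0.095 and 0.095 m and z of cap0 in the frame of tray between 0 and 0.085 m and x of cap1 in the frame of tray between -0.085 and 0.085 m and y of cap1 in the frame of tray between -0.095 and 0.095 m and z of cap1 in the frame of tray between 0 and 0.085 m and x of cap2 in the frame of tray between -0.085 and 0.085 m and y of cap2 in the frame of tray between -0.095 and 0.095 m and z of cap2 in the frame of tray between 0 and 0.085 m), for 0.2 s.
At the end, for the whole second after the job is handed in: All three caps lie in the tray (centres within its walls and less than 85 mm above its underside, so below the deck), and the paddle stands on the ledge's deck: foot within 12 mm of the deck's level, within 45 mm of its middle line and 230 mm of its middle lengthwise, upright within 0.15 rad (all of step 2 and x of paddle_foot in the frame of ledge_mid between -0.045 and 0.045 m and y of paddle_foot in the frame of ledge_mid between -0.23 and 0.23 m and z of paddle_foot in the frame of ledge_mid between -0.02 and 0.012 m and angle between paddle_foot's own z axis and vertical below 0.15 rad); the robot touches nothing.
It fails at once if the gripper or arm touches a cap (over 0.5 N) (contact force between any of the fingers, the arm and cap0 above 0.5 N or contact force between any of the fingers, the arm and cap1 above 0.5 N or contact force between any of the fingers, the arm and cap2 above 0.5 N).
It fails at once if jar, beaker or carton disturbed (moved over 25 mm) (distance of any of jar, beaker, carton from where it was at the start of the episode above 0.025 m).
It also fails if it takes over 56 s, if anything falls off the work surface, if the arm or the gripper's body presses on something with over 40 N, if the wrist force passes 120 N, or if a joint passes its speed limit or range.

ROBOT

A 6-joint arm with a two-finger parallel gripper is mounted at the origin on the work surface. World frame = base frame: x ahead of the robot, y to its left, z up, the work surface at z = 0. Lengths are in mm, angles in rad, forces in N, time in s.
With the tool pointing down it reaches from about 350 to 775 mm from the base axis. Payload 7.3 kg.
Tool frame: the origin (TCP) lies between the finger pads; the fingertips stand tcp_to_tips ahead of it and the grasp point (between the pads) lies 5 mm behind it (tcp_to_tips is the distance from the TCP to the fingertips, in mm); z points along the fingers, x is the direction in which the jaws open and shut, and the axes are right-handed (so a half turn about z gives the same grasp; the last joint's range is limited). The gripper opens to 92 mm and grips with 3 to 60 N. Pads are 19 mm wide; open, the fingers measure 130 mm over their backs; the gripper's body (75 mm by 190 mm) begins 47 mm behind the grasp point.
Start: joints at [1.072, 0.342, 1.524, -0, 1.275, -0.146], TCP at [181.387, 492.689, 240.741] pointing down, gripper open.
Joint ranges: [-2.53, 2.53], [-0.77, 2.02], [0.04, 2.7], [-1, 4.14], [0.28, 2.66], [-3.11, 3.11]. Speed limits (rad/s): [2.57, 2.57, 3.14, 3.14, 3.14, 3.14].

INTERFACE

Orientations are given as [roll, pitch, yaw] about the fixed x, y, z axes, in that order (R = Rz(yaw) Ry(pitch) Rx(roll)).
In Python, from plant import * gives the robot as it stands.
- The arm moves only by the tool drive_tool, never from a script. Its argument "deltas" is a list of rows, each an object of numbers: "hand": the gripper's target within -1 to 1 (shut at 1, half-way at 0, fully open at -1); "tx", "ty", "tz": the shift along the tool's x, y, z each as a share of 4 cm, from -1 to 1; "wx", "wy", "wz": the turn, a rotation vector about the tool's x, y, z each as a share of 5 degrees, from -1 to 1. In form: [{"hand": .., "tx": .., "ty": .., "tz": .., "wx": .., "wy": .., "wz": ..}, ...]. A call has 1 to 20 rows; each row shifts and turns the commanded pose from where the row before left it, along the tool's axes as they then stand; what a row does not reach is not made up. A row lasts 1/12 s, in which the tool goes at most 41.7 mm and 7.16 degrees, less where a joint would pass 70% of its speed; a pose out of reach is approached as far as the arm can. A call with a number of a shift or a turn outside -1 to 1 is refused whole. A call with a gripper value outside its range is refused whole. The fingers move at their own pace and stop on an object; the grip force is fixed at half the most. Time passes only in rows, so rows that do not move let the fingers close. It gives the time, the measured TCP pose, the force and the opening at its end, in the units of the state.
- get_obs(): the state, without advancing time (a new reading comes with each control period).
- capture(name): name is "scene" or "top" or "wrist"; returns the picture (480x640x3 uint8, red, green, blue); there is no depth.
- camera_model(name): a dict with "fx", "fy", "cx", "cy" (pixels), "rvec" (rotation vector, rad) and "tvec" (3), from world to camera coordinates, as OpenCV has them. Camera axes: x right, y down, z forward; pixel columns grow to the right and rows downward; lengths in mm; the calibration is good to about 2 mm. A picture is of the moment at which its call begins: read the wrist's pose just before it. camera_model takes no time and is no camera call; for the wrist camera it gives the pose at the moment of the call.
- close_job(): hands the job in, once; it reports no verdict.
The state is a dict: "time": time; "joint_positions": joint angles; "dq": joint speeds; "tau": joint torques, N m; "tool_pos": TCP position; "tcp_rot": TCP orientation; "contact_force": force on the tool from outside, world axes, zero at the start; "moment": the same for the moment, N m; "grip_width": finger opening in mm.
Only numpy, scipy, OpenCV 4.12 (cv2) and the standard library are available. Lean on these libraries where they do the work, as an engineer would, in place of code of your own. Each camera call takes 0.05 s, during which the arm holds its last target.

## Working session

There is one attempt and no reset: what is moved stays moved. The work goes in short steps, Python scripts to look and compute and a tool call to move; the robot and the scene stay as the last step left them, time stands still between calls to the robot, and variables do not carry over. Pictures are saved under pics/ and viewed, and the job is handed in when it is done.

Besides the shell and the picture viewer there is one more tool, called after "Call:" as a command line: name --argument value ..., lists and objects as JSON in quotes. drive_tool: Moves the arm, as the interface text tells. Its arguments: {"type":"object","properties":{"deltas":{"type":"array","items":{"type":"object","properties":{"hand":{"type":"number"},"tx":{"type":"number"},"ty":{"type":"number"},"tz":{"type":"number"},"wx":{"type":"number"},"wy":{"type":"number"},"wz":{"type":"number"}}}}},"required":["deltas"]}

```bash
ls; mkdir -p pics; python3 - <<'E'
from plant import *
import cv2
o=get_obs(); print(o)
for n in ["scene","top","wrist"]:
    m=camera_model(n); print(n,m)
    im=capture(n); cv2.imwrite(f"pics/{n}0.png",im[:,:,::-1])
E
```

```text
pics
{'time': 0.0, 'joint_positions': array([ 1.07198064e+00,  3.42722813e-01,  1.52503549e+00, -3.18233736e-05,
        1.27539613e+00, -1.46032460e-01]), 'dq': array([-1.74247104e-03,  2.98371059e-04, -7.82696170e-04, -1.06799512e-03,
       -6.58158408e-05, -7.70143944e-04]), 'tau': array([ 1.43745830e-03, -4.31231368e+01, -2.44228417e+01,  7.18742958e-02,
        5.57643129e-02, -1.11974286e-04]), 'tool_pos': array([181.2060794 , 492.31556725, 240.03845682]), 'tcp_rot': array([-3.14139550e+00,  1.54958317e-03,  1.21802254e+00]), 'contact_force': array([-0.32213024,  0.89131204, -0.04723531]), 'moment': array([-0.01686556, -0.02849373, -0.02418051]), 'grip_width': 91.99686380505291}
scene {'fx': 590.6171527172162, 'fy': 590.6171527172162, 'cx': 318.87021783960836, 'cy': 239.3200788605701, 'rvec': array([ 1.57732179,  2.11783332, -0.77276738]), 'tvec': array([ 163.57149973, -311.19279586, 1626.93931907])}
top {'fx': 617.0868917370472, 'fy': 617.0868917370472, 'cx': 330.8606429187335, 'cy': 250.1462072227975, 'rvec': array([ 2.15646461, -2.06864136,  0.2125977 ]), 'tvec': array([  10.75315433,  611.26941523, 1485.52741729])}
wrist {'fx': 371.5848220062795, 'fy': 371.5848220062795, 'cx': 315.64806461743035, 'cy': 237.54056505761514, 'rvec': array([-2.35725423, -1.64416518, -0.25480698]), 'tvec': array([-523.01657586,  -39.15342106,  391.11710409])}
```

View pics/scene0.png

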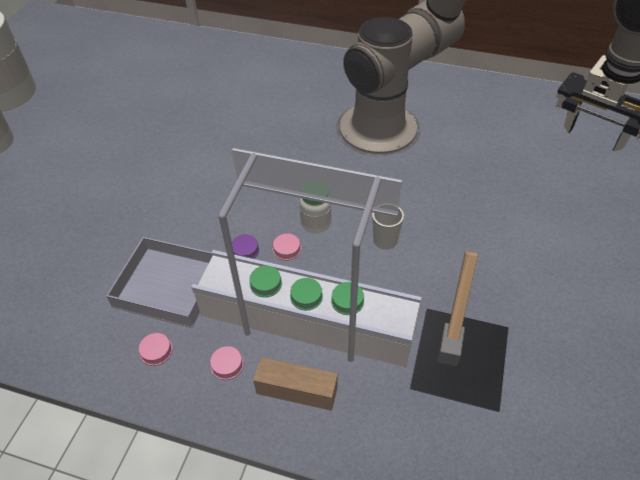

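View pics/top0.png

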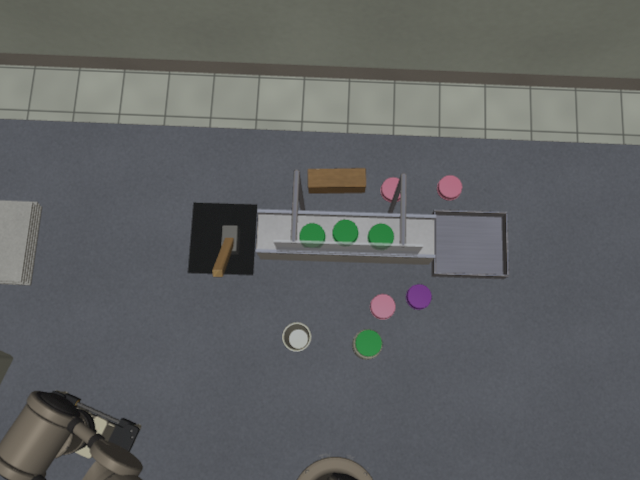

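View pics/wrist0.png

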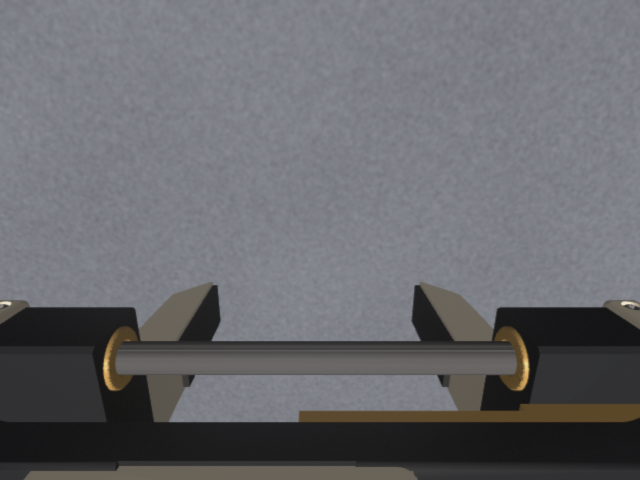

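The top view has +x up and +y to the left. The tray is at the -y end (470,243), the mat and paddle at the +y end (223,238), and the caps at (312,236), (346,232) and (381,236). I'll zoom in to measure.

```bash
cat > h.py <<'E'
import numpy as np, cv2, json, os
from scipy.spatial.transform import Rotation as R
CAM={}
def cam(n):
    from plant import camera_model
    return camera_model(n)
def proj(m,P):
    P=np.atleast_2d(np.asarray(P,float))
    K=np.array([[m['fx'],0,m['cx']],[0,m['fy'],m['cy']],[0,0,1]])
    return cv2.projectPoints(P,np.asarray(m['rvec']),np.asarray(m['tvec']),K,None)[0].reshape(-1,2)
def back(m,uv,z):
    Rm=R.from_rotvec(m['rvec']).as_matrix(); C=-Rm.T@m['tvec']
    uv=np.atleast_2d(np.asarray(uv,float))
    d=np.c_[(uv[:,0]-m['cx'])/m['fx'],(uv[:,1]-m['cy'])/m['fy'],np.ones(len(uv))]@Rm
    return C+d*((z-C[2])/d[:,2])[:,None]
E
python3 - <<'E'
from h import *
t=cam("top"); s=cam("scene")
im=cv2.imread("pics/top0.png"); c=im[150:300,180:520]; cv2.imwrite("pics/topz.png",cv2.resize(c[:,:170],None,fx=4.5,fy=4,interpolation=cv2.INTER_CUBIC)); 
cv2.imwrite("pics/topz2.png",cv2.resize(c[:,170:],None,fx=4.5,fy=4,interpolation=cv2.INTER_CUBIC))
im=cv2.imread("pics/scene0.png"); cv2.imwrite("pics/scz.png",cv2.resize(im[230:410,360:520],None,fx=4,fy=3.3,interpolation=cv2.INTER_CUBIC))
for n,f,m in(("top","pics/top0.png",t),("scene","pics/scene0.png",s)):
    im=cv2.imread(f); h=cv2.cvtColor(im,cv2.COLOR_BGR2HSV)
    k=cv2.inRange(h,(50,120,60),(75,255,255))
    N,l,st,ce=cv2.connectedComponentsWithStats(k)
    for i in range(1,N):
        if st[i,4]>60: print(n,ce[i],st[i],back(m,ce[i],114)[0].round(1))
print(back(t,[[257,211],[255,252],[435,214],[434,257]],99))
E
```

```text
top [345.00907029 230.9138322 ] [333 220  25  22 441] [648.9   3.3 114. ]
top [311.96460177 232.51032448] [300 224  25  17 339] [641.6  83.6 114. ]
top [380.64322917 233.73958333] [368 224  25  19 384] [645.5 -83.7 114. ]
top [368.0940499  342.64491363] [356 330  25  26 521] [381.5 -60.9 114. ]
[[ 694.14918482  222.99492496   99.        ]
 [ 590.3850117   221.07750103   99.        ]
 [ 704.89852886 -218.203278     99.        ]
 [ 596.16991935 -216.55924757   99.        ]]
```

View pics/topz.png

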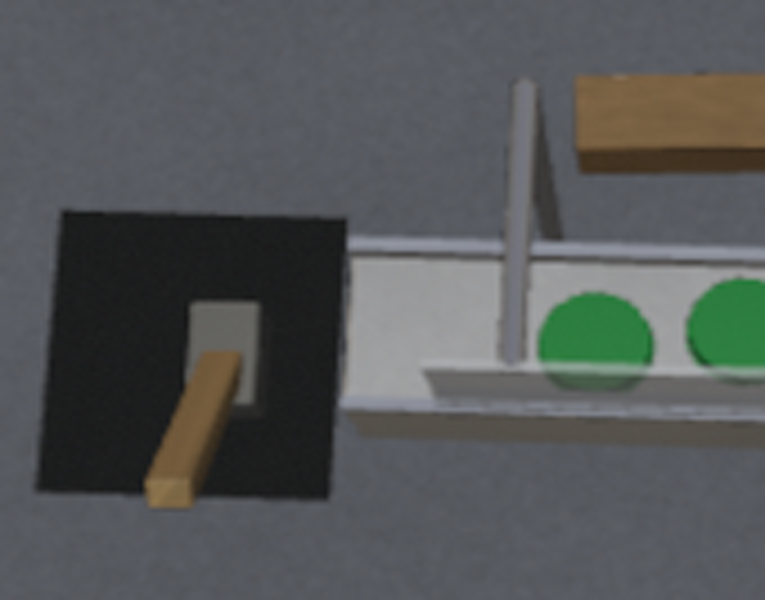

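View pics/topz2.png

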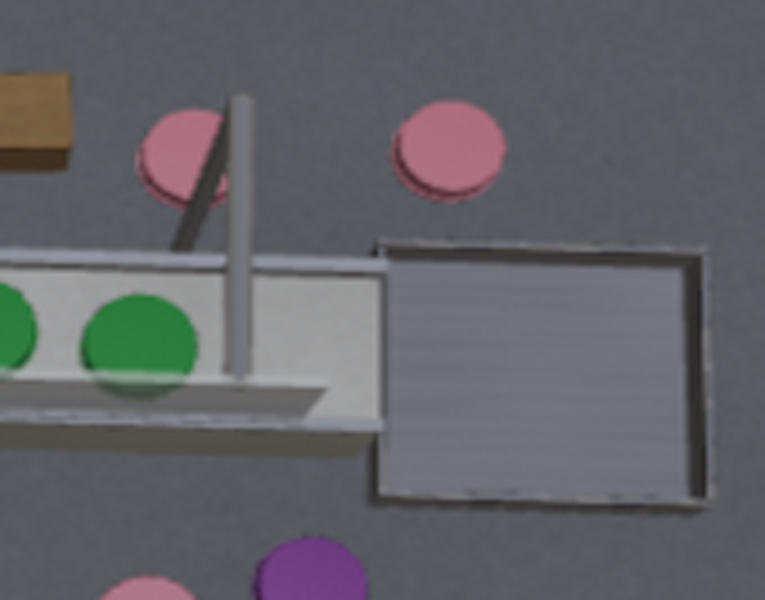

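View pics/scz.png

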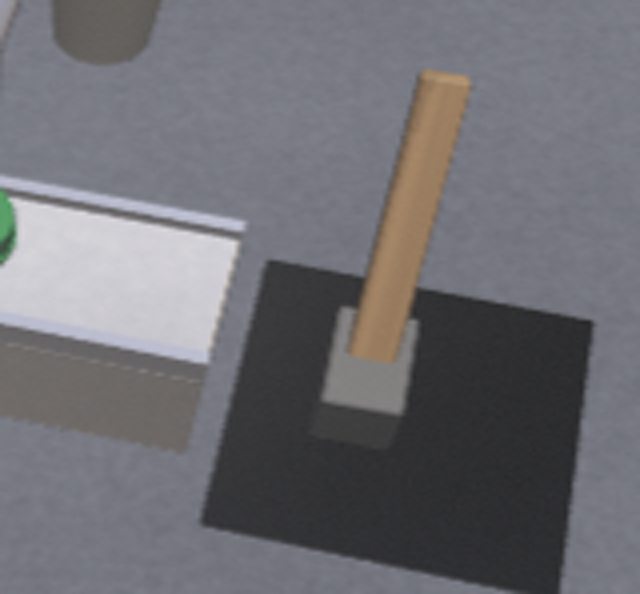

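```bash
cat > fit.py <<'E'
from h import *
from scipy.optimize import least_squares
t=cam("top"); s=cam("scene")
def tz(l,off=0): return [( (x+.5)/4.5-.5+180+off,(y+.5)/4-.5+150) for x,y in l]
def sz(l): return [((x+.5)/4-.5+360,(y+.5)/3.3-.5+230) for x,y in l]
def rz(a,P): c,s_=np.cos(a),np.sin(a); P=np.asarray(P,float); return np.c_[c*P[:,0]-s_*P[:,1],s_*P[:,0]+c*P[:,1],P[:,2]]
def fit(obs,x0,z):
    def f(p):
        r=[]
        for m,uv,P in obs: r.append(proj(m,rz(p[2],P)+[p[0],p[1],z])-np.array(uv))
        return np.concatenate(r).ravel()
    o=least_squares(f,x0,loss='soft_l1',x_scale=[10,10,.1]); return o.x,f(o.x).reshape(-1,2)
# ledge
L=[(t,tz([(342,410),(347,237)]),[(-53,220,99),(53,220,109)]),
   (t,tz([(383,432),(387,258)],170),[(-53,-220,99),(53,-220,109)]),
   (s,sz([(245,226),(208,363)]),[(-53,220,99),(53,220,109)])]
p,r=fit(L,[645,0,0],0); print("ledge",p,"\n",r.round(1))
T=[(t,tz([(376,503),(706,507),(380,240),(706,248)],170),[(-84,94,45),(-84,-94,45),(84,94,45),(84,-94,45)])]
q,r=fit(T,[645,-300,0],0); print("tray",q,"\n",r.round(1))
B=[(34,20,45),(34,-20,45),(-34,-20,45)]
H=[(-105.7,12,181.8),(-105.7,-12,181.8),(-121.5,-12,169.4),(-121.5,12,169.4)]
P=[(t,tz([(191,301),(259,302),(253,405)]),B),(t,tz([(147,482),(192,482),(188,507),(147,505)]),H),
   (s,sz([(418,320),(403,413),(323,402)]),[(-34,20,45),(34,20,45),(34,-20,45)]),
   (s,sz([(422,72),(468,78)]),[(-105.7,-12,181.8),(-105.7,12,181.8)]) ]
k,r=fit(P,[630,290,0],3); print("paddle",k,"\n",r.round(1))
print("grip",rz(k[2],[(-92,0,148)])+[k[0],k[1],3])
E
python3 fit.py
```

```text
ledge [6.46058415e+02 8.68521684e-01 1.05799025e-02] 
 [[-0.3 -0.3]
 [ 0.5  0.1]
 [ 0.6 -0.3]
 [ 0.2  0.2]
 [ 0.6 -1.3]
 [ 0.2  0.8]]
tray [ 6.47716796e+02 -3.16958377e+02  7.45710364e-03] 
 [[-0.  -1.2]
 [ 1.4  0.3]
 [-0.9  0.1]
 [-0.2  0.5]]
paddle [6.33907637e+02 2.95832253e+02 2.56399451e-02] 
 [[-0.1  0. ]
 [ 0.5  0. ]
 [ 0.6  0.4]
 [-0.2 -0.4]
 [ 0.3 -0.2]
 [ 1.8  1.2]
 [ 0.5  1.5]
 [ 1.  -0.5]
 [ 0.5  1.2]
 [-0.5 -0.3]
 [-0.1  1. ]
 [ 1.4  1.7]]
grip [[541.93787633 293.47363607 151.        ]]
```

```bash
cat > pl.py <<'E'
from h import *
from scipy.optimize import least_squares
def sim(p,Rm,rows):
    for r in rows:
        p=p+Rm@(np.array(r[:3])*40); Rm=Rm@R.from_rotvec(np.array(r[3:])*np.deg2rad(5)).as_matrix()
    return p,Rm
def pose():
    from plant import get_obs
    o=get_obs(); return o['tool_pos'],R.from_euler('xyz',o['tcp_rot']).as_matrix(),o
def Rt(yaw,tilt=np.arctan2(.616,.788)):
    z=np.array([np.sin(tilt),0,-np.cos(tilt)]); x=np.array([0,1.,0]); y=np.cross(z,x)
    return R.from_euler('z',yaw).as_matrix()@np.c_[x,y,z]
def plan(pt,Rg,n,dec=2,start=None):
    p,Rm,o=pose() if start is None else (*start,None)
    def f(v):
        a,b=sim(p,Rm,[v]*n); return np.r_[(a-pt)/40,R.from_matrix(b.T@Rg).as_rotvec()*4]
    v=least_squares(f,np.zeros(6)).x; v=v.round(dec)
    a,b=sim(p,Rm,[v]*n)
    print(f"n={n}",dict(zip(["tx","ty","tz","wx","wy","wz"],v)),"end",a.round(1),"err",(a-pt).round(1),"roterr",R.from_matrix(b.T@Rg).as_rotvec().round(3))
    return a,b
def grip_of(foot,yaw,s): # TCP at along-handle s beyond grip point, upright paddle
    return np.array(foot)+R.from_euler('z',yaw).as_matrix()@np.array([-92-.616*s,0,148+.788*s])
E
python3 - <<'E'
from pl import *
k=[633.9,295.8,3]; yaw=.0256
Rg=Rt(yaw)
a=plan(grip_of(k,yaw,3+110),Rg,12)
plan(grip_of(k,yaw,3),a[1],6,start=a)
E
```

```text
n=12 {'tx': np.float64(-0.3), 'ty': np.float64(0.66), 'tz': np.float64(0.2), 'wx': np.float64(-0.63), 'wy': np.float64(0.12), 'wz': np.float64(-0.35)} end [473.7 294.  241.1] err [1.4 2.3 1.1] roterr [0.004 0.001 0.003]
n=6 {'tx': np.float64(-0.01), 'ty': np.float64(-0.01), 'tz': np.float64(0.46), 'wx': np.float64(0.0), 'wy': np.float64(0.0), 'wz': np.float64(-0.0)} end [540.2 293.2 152.9] err [ 0.1 -0.2 -0.5] roterr [0. 0. 0.]
```

Call:
drive_tool --deltas '[{"hand":-1,"tx":-0.3,"ty":0.66,"tz":0.2,"wx":-0.63,"wy":0.12,"wz":-0.35},{"hand":-1,"tx":-0.3,"ty":0.66,"tz":0.2,"wx":-0.63,"wy":0.12,"wz":-0.35},{"hand":-1,"tx":-0.3,"ty":0.66,"tz":0.2,"wx":-0.63,"wy":0.12,"wz":-0.35},{"hand":-1,"tx":-0.3,"ty":0.66,"tz":0.2,"wx":-0.63,"wy":0.12,"wz":-0.35},{"hand":-1,"tx":-0.3,"ty":0.66,"tz":0.2,"wx":-0.63,"wy":0.12,"wz":-0.35},{"hand":-1,"tx":-0.3,"ty":0.66,"tz":0.2,"wx":-0.63,"wy":0.12,"wz":-0.35},{"hand":-1,"tx":-0.3,"ty":0.66,"tz":0.2,"wx":-0.63,"wy":0.12,"wz":-0.35},{"hand":-1,"tx":-0.3,"ty":0.66,"tz":0.2,"wx":-0.63,"wy":0.12,"wz":-0.35},{"hand":-1,"tx":-0.3,"ty":0.66,"tz":0.2,"wx":-0.63,"wy":0.12,"wz":-0.35},{"hand":-1,"tx":-0.3,"ty":0.66,"tz":0.2,"wx":-0.63,"wy":0.12,"wz":-0.35},{"hand":-1,"tx":-0.3,"ty":0.66,"tz":0.2,"wx":-0.63,"wy":0.12,"wz":-0.35},{"hand":-1,"tx":-0.3,"ty":0.66,"tz":0.2,"wx":-0.63,"wy":0.12,"wz":-0.35},{"hand":-1},{"hand":-1}]'

```text
invalid input
```

```bash
python3 - <<'E'
from pl import *
from plant import *
k=[633.9,295.8,3]; yaw=.0256
p,Rm,o=pose(); print(p,R.from_matrix(Rm.T@Rt(yaw)).as_rotvec(),o['joint_positions'].round(2))
plan(grip_of(k,yaw,3),Rt(yaw),7)
w=cam("wrist"); im=capture("wrist"); im=im[:,:,::-1].copy()
B=[(a,b,c) for a in(-34,34) for b in(-20,20) for c in(0,45)]
H=[(-105.7,12,181.8),(-105.7,-12,181.8),(-121.5,-12,169.4),(-121.5,12,169.4)]
for u in proj(w,R.from_euler('z',yaw).apply(np.array(B+H))+k): cv2.circle(im,tuple(int(i) for i in u.round()),2,(0,0,255),-1)
cv2.imwrite("pics/w1.png",im)
E
```

```text
[181.226216   492.41707107 240.21571363] [-0.65585438  0.12657609 -0.36395804] [ 1.07  0.34  1.52  0.    1.28 -0.15]
n=7 {'tx': np.float64(-0.47), 'ty': np.float64(1.28), 'tz': np.float64(0.69), 'wx': np.float64(-1.07), 'wy': np.float64(0.21), 'wz': np.float64(-0.6)} end [539.  293.8 153.7] err [-1.1  0.4  0.4] roterr [-0.002 -0.003  0.002]
```

View pics/w1.png

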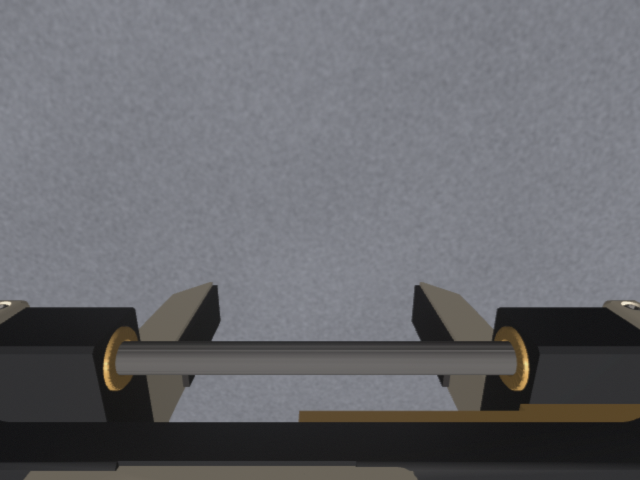

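The arm didn't move because the call was refused, probably because some rows left out keys. I'll resend it with every key filled in.

Call:
drive_tool --deltas '[{"hand":-1,"tx":-0.3,"ty":0.66,"tz":0.2,"wx":-0.63,"wy":0.12,"wz":-0.35},{"hand":-1,"tx":-0.3,"ty":0.66,"tz":0.2,"wx":-0.63,"wy":0.12,"wz":-0.35},{"hand":-1,"tx":-0.3,"ty":0.66,"tz":0.2,"wx":-0.63,"wy":0.12,"wz":-0.35},{"hand":-1,"tx":-0.3,"ty":0.66,"tz":0.2,"wx":-0.63,"wy":0.12,"wz":-0.35},{"hand":-1,"tx":-0.3,"ty":0.66,"tz":0.2,"wx":-0.63,"wy":0.12,"wz":-0.35},{"hand":-1,"tx":-0.3,"ty":0.66,"tz":0.2,"wx":-0.63,"wy":0.12,"wz":-0.35},{"hand":-1,"tx":-0.3,"ty":0.66,"tz":0.2,"wx":-0.63,"wy":0.12,"wz":-0.35},{"hand":-1,"tx":-0.3,"ty":0.66,"tz":0.2,"wx":-0.63,"wy":0.12,"wz":-0.35},{"hand":-1,"tx":-0.3,"ty":0.66,"tz":0.2,"wx":-0.63,"wy":0.12,"wz":-0.35},{"hand":-1,"tx":-0.3,"ty":0.66,"tz":0.2,"wx":-0.63,"wy":0.12,"wz":-0.35},{"hand":-1,"tx":-0.3,"ty":0.66,"tz":0.2,"wx":-0.63,"wy":0.12,"wz":-0.35},{"hand":-1,"tx":-0.3,"ty":0.66,"tz":0.2,"wx":-0.63,"wy":0.12,"wz":-0.35},{"hand":-1,"tx":0,"ty":0,"tz":0,"wx":0,"wy":0,"wz":0}]'

```text
time: 1.28
tool_pos: [476.2, 292.2, 242.3]
tcp_rot: [2.471, 0.002, 1.597]
contact_force: [1.2, 0.0, -0.0]
grip_width: 91.6
```

```bash
cat > look.py <<'E'
from pl import *
from plant import *
import sys
def look(k,yaw,name):
    p,Rm,o=pose(); print(p.round(1),o['tcp_rot'].round(4),R.from_matrix(Rm.T@Rt(yaw)).as_rotvec().round(3),o['joint_positions'].round(2),o['contact_force'].round(1),o['time'])
    w=cam("wrist"); im=capture("wrist")[:,:,::-1].copy()
    B=[(a,b,c) for a in(-34,34) for b in(-20,20) for c in(0,45)]
    H=[(-105.7,12,181.8),(-105.7,-12,181.8),(-121.5,-12,169.4),(-121.5,12,169.4)]
    for u in proj(w,R.from_euler('z',yaw).apply(np.array(B+H))+k): cv2.circle(im,tuple(int(i) for i in u.round()),2,(0,0,255),-1)
    cv2.imwrite(f"pics/{name}.png",im)
E
python3 - <<'E'
from look import *
k=[633.9,295.8,3]; yaw=.0256
look(k,yaw,"w2")
plan(grip_of(k,yaw,3),Rt(yaw),7)
E
```

```text
[476.2 292.2 242.3] [2.4706 0.0025 1.5975] [0.008 0.001 0.002] [ 0.6   0.2   1.92 -0.71  0.54 -0.47] [ 1.2  0.  -0. ] 1.2833
n=7 {'tx': np.float64(-0.0), 'ty': np.float64(-0.01), 'tz': np.float64(0.39), 'wx': np.float64(0.01), 'wy': np.float64(0.0), 'wz': np.float64(0.0)} end [540.  294.3 154. ] err [-0.1  0.9  0.6] roterr [-0.002  0.002  0.   ]
```

View pics/w2.png

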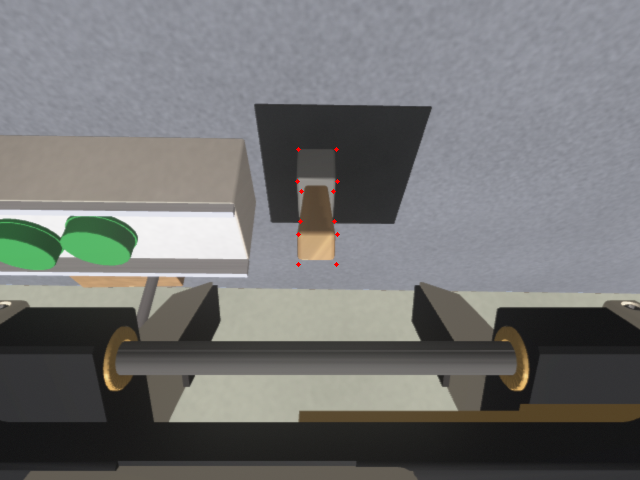

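The projected paddle corners match the block (298–336, 150–182) and the handle end (299–336, 222–260) to about 4 px. Next I'll approach along the handle.

Call:
drive_tool --deltas '[{"hand":-1,"tx":0,"ty":-0.01,"tz":0.39,"wx":0.01,"wy":0,"wz":0},{"hand":-1,"tx":0,"ty":-0.01,"tz":0.39,"wx":0.01,"wy":0,"wz":0},{"hand":-1,"tx":0,"ty":-0.01,"tz":0.39,"wx":0.01,"wy":0,"wz":0},{"hand":-1,"tx":0,"ty":-0.01,"tz":0.39,"wx":0.01,"wy":0,"wz":0},{"hand":-1,"tx":0,"ty":-0.01,"tz":0.39,"wx":0.01,"wy":0,"wz":0},{"hand":-1,"tx":0,"ty":-0.01,"tz":0.39,"wx":0.01,"wy":0,"wz":0},{"hand":-1,"tx":0,"ty":-0.01,"tz":0.39,"wx":0.01,"wy":0,"wz":0},{"hand":-1,"tx":0,"ty":0,"tz":0,"wx":0,"wy":0,"wz":0}]'

```text
time: 2.0
tool_pos: [538.7, 295.7, 151.2]
tcp_rot: [2.484, 0.003, 1.598]
contact_force: [-1.0, -0.6, 0.1]
grip_width: 91.6
```

```bash
python3 - <<'E'
from look import *
k=[633.9,295.8,3]; yaw=.0256
look(k,yaw,"w3")
plan(grip_of(k,yaw,3),Rt(yaw),2)
im=capture("scene"); cv2.imwrite("pics/s3.png",cv2.resize(im[200:410,330:530,::-1],None,fx=3,fy=2.8,interpolation=cv2.INTER_CUBIC))
E
```

```text
[538.7 295.7 151.2] [2.4838 0.0029 1.5975] [-0.006  0.002  0.003] [ 0.52  0.42  1.9  -0.95  0.37 -0.25] [-1.  -0.6  0.1] 2.0
n=2 {'tx': np.float64(-0.03), 'ty': np.float64(0.02), 'tz': np.float64(0.0), 'wx': np.float64(-0.03), 'wy': np.float64(0.01), 'wz': np.float64(0.02)} end [539.8 293.5 153.4] err [-0.3  0.1  0. ] roterr [ 0.001 -0.001 -0.001]
```

View pics/w3.png

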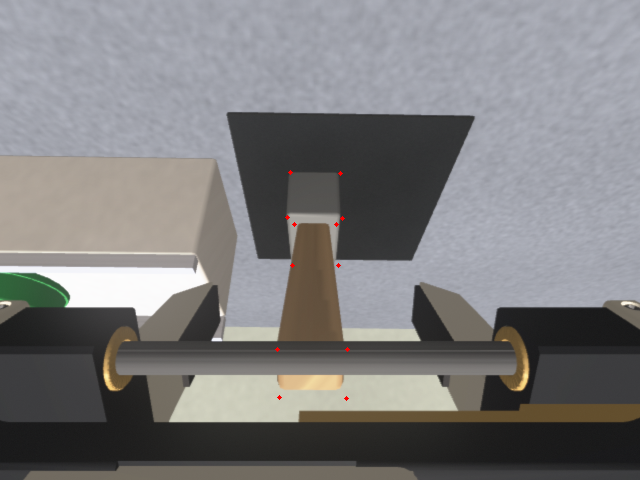

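View pics/s3.png

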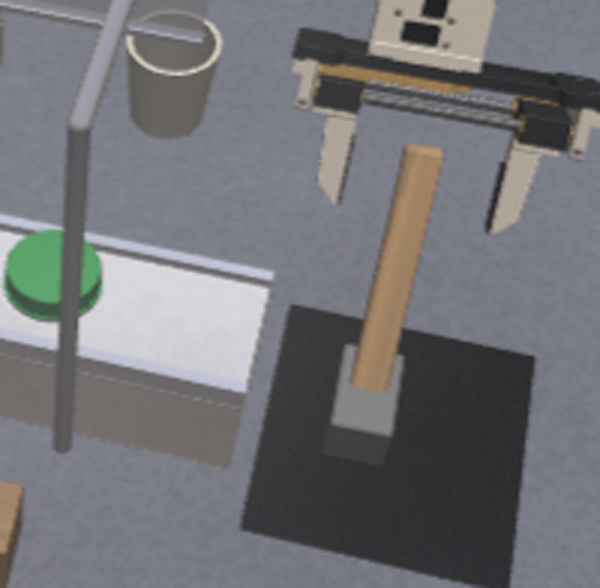

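J4 is at -0.95, close to its -1 limit. I'll fit a quick kinematic model from the recorded poses so I can plan the lift safely.

```bash
cat > fk.py <<'E'
from pl import *
S=[([1.07198,.342723,1.525035,0,1.275396,-.146032],[181.206,492.316,240.038],[-3.141396,.00155,1.218]),]
import itertools
def E(a,x): return R.from_euler(a,x).as_matrix()
def FK(q,P,s4,s6):
    a1,h,L2,b2,L3,b3,d6=P
    A=E('z',q[0]); p=A@[a1,0,h]; A=A@E('y',q[1]); p=p+A@[b2,0,L2]; A=A@E('y',q[2]); p=p+A@[b3,0,L3]
    A=A@E('z',s4*q[3])@E('y',q[4]); p=p+A@[0,0,d6]; A=A@E('z',s6*q[5]+np.pi); return p,A
LOW=np.array([-2.53,-.77,.04,-1,.28,-3.11]);HI=np.array([2.53,2.02,2.7,4.14,2.66,3.11])
def IK(pt,Rg,q0,P,s4,s6):
    f=lambda q:np.r_[(FK(q,P,s4,s6)[0]-pt)/100,R.from_matrix(FK(q,P,s4,s6)[1].T@Rg).as_rotvec()]
    o=least_squares(f,q0); return o.x,np.abs(f(o.x)).max()
E
cat >> samples.py <<'E'
E
python3 - <<'E'
from fk import *
from plant import get_obs
o=get_obs()
S.append((o['joint_positions'],o['tool_pos'],o['tcp_rot']))
S.append(([.6,.2,1.92,-.71,.54,-.47],[476.2,292.2,242.3],[2.4706,.0025,1.5975]))
for s4,s6 in itertools.product((1,-1),(1,-1)):
    def f(P):
        r=[]
        for q,p,e in S:
            a,b=FK(q,P,s4,s6); r+=list((a-p)/100)
        return np.array(r+list((P-np.array([0,250,350,0,350,0,200]))*1e-4))
    o=least_squares(f,[0,250,350,0,350,0,200])
    print(s4,s6,o.cost,o.x.round(1),[R.from_matrix(FK(q,o.x,s4,s6)[1].T@E('xyz',e)).magnitude().round(3) for q,p,e in S])
E
```

```text
Traceback (most recent call last):
AttributeError: 'float' object has no attribute 'round'
```

```bash
python3 - <<'E'
from fk import *
from plant import get_obs
o=get_obs()
S.append((o['joint_positions'],o['tool_pos'],o['tcp_rot']))
S.append(([.6,.2,1.92,-.71,.54,-.47],[476.2,292.2,242.3],[2.4706,.0025,1.5975]))
for s4,s6 in itertools.product((1,-1),(1,-1)):
    def f(P):
        r=[]
        for q,p,e in S:
            a,b=FK(q,P,s4,s6); r+=list((a-p)/100)
        return np.array(r+list((P-np.array([0,250,350,0,350,0,200]))*1e-4))
    o=least_squares(f,[0,250,350,0,350,0,200])
    print(s4,s6,o.cost,o.x.round(1),[round(float(R.from_matrix(FK(q,o.x,s4,s6)[1].T@E('xyz',e)).magnitude()),3) for q,p,e in S])
E
```

```text
1 1 0.29668893425854886 [ 127.7  -12.8  243.3  161.6  108.4 -184.1   66.3] [0.0, 0.0, 0.008]
1 -1 0.29668893425854886 [ 127.7  -12.8  243.3  161.6  108.4 -184.1   66.3] [0.292, 0.513, 0.941]
-1 1 0.298736269137581 [ 194.7 -136.    92.6  257.4  -42.2 -312.   -64.7] [0.0, 1.89, 1.42]
-1 -1 0.298736269137581 [ 194.7 -136.    92.6  257.4  -42.2 -312.   -64.7] [0.292, 2.373, 2.268]
```

```bash
python3 - <<'E'
s=open('fk.py').read()
s=s.replace("a1,h,L2,b2,L3,b3,d6=P","a1,h,L2,b2,L3,b3,d6,c1,c2,e=P").replace("p=p+A@[b3,0,L3]","p=p+A@[b3,c1,L3]").replace("A=A@E('z',s4*q[3])@E('y',q[4]); p=p+A@[0,0,d6]","A=A@E('z',s4*q[3]); p=p+A@[0,c2,0]; A=A@E('y',q[4]); p=p+A@[e,0,d6]")
open('fk.py','w').write(s)
E
python3 - <<'E'
from fk import *
from plant import get_obs
o=get_obs()
S.append((o['joint_positions'],o['tool_pos'],o['tcp_rot']))
S.append(([.6,.2,1.92,-.71,.54,-.47],[476.2,292.2,242.3],[2.4706,.0025,1.5975]))
pr=np.array([0,250,350,0,350,0,250,0,0,0])
for lam in(1e-3,1e-4):
    def f(P):
        r=[]
        for q,p,e in S:
            a,b=FK(q,P,1,1); r+=list((a-p)/100)
        return np.array(r+list((P-pr)*lam))
    o=least_squares(f,pr)
    print(o.cost,o.x.round(1),(f(o.x)[:9]*100).round(1))
E
```

```text
0.011901503851966151 [ 32.8 226.  440.3  26.3 338.6  17.1 274.9  67.7   6.1   7.1] [ 1.2 -3.3  1.5 -2.  -3.4 -0.   2.2  6.3 -1.3]
0.0002603241484638669 [  1.1 213.  534.1 -30.8 387.1  51.4 323.9  66.8   9.5 -12.7] [ 0.  -0.1 -0.   0.1 -0.2  0.  -0.1  0.3 -0. ]
```

```bash
python3 - <<'E'
from fk import *
from plant import get_obs
P=np.array([1.1,213,534.1,-30.8,387.1,51.4,323.9,66.8,9.5,-12.7])
q=get_obs()['joint_positions']
Y=.0106
for foot,yaw in [([634,296,3],.0256),([634,296,40],.0256),([634,296,100],.0256),([634,296,100],Y),([643,290,98],Y),([643,240,98],Y),([641,185,94],Y),([641,100,94],Y),([641,0,94],Y),([641,-100,94],Y),([641,-205,94],Y),([641,-150,94],Y)]:
    for t in ([np.arctan2(.616,.788)]):
        q,e=IK(grip_of(foot,yaw,3),Rt(yaw,t),q,P,1,1); print(foot,q.round(2),round(e,3))
E
```

```text
[634, 296, 3] [ 0.52  0.42  1.91 -0.96  0.36 -0.25] 0.0
[634, 296, 40] [ 0.52  0.36  1.87 -0.78  0.43 -0.44] 0.0
[634, 296, 100] [ 0.52  0.27  1.79 -0.59  0.55 -0.65] 0.0
[634, 296, 100] [ 0.53  0.28  1.79 -0.61  0.56 -0.62] 0.0
[643, 290, 98] [ 0.51  0.29  1.78 -0.6   0.55 -0.64] 0.0
[643, 240, 98] [ 0.4   0.24  1.85 -0.53  0.48 -0.78] 0.0
[641, 185, 94] [ 0.28  0.19  1.93 -0.42  0.41 -0.97] 0.0
[641, 100, 94] [ 0.06  0.14  2.   -0.09  0.33 -1.45] 0.0
[641, 0, 94] [-0.21  0.12  2.04  0.4   0.36 -2.13] 0.0
[641, -100, 94] [-0.47  0.15  2.01  0.67  0.48 -2.58] 0.0
[641, -205, 94] [-0.7   0.22  1.92  0.77  0.62 -2.83] 0.0
[641, -150, 94] [-0.59  0.17  1.97  0.73  0.55 -2.72] 0.0
```

Call:
drive_tool --deltas '[{"hand":-1,"tx":-0.03,"ty":0.02,"tz":0,"wx":-0.03,"wy":0,"wz":0},{"hand":-1,"tx":-0.03,"ty":0.02,"tz":0,"wx":-0.03,"wy":0,"wz":0},{"hand":1,"tx":0,"ty":0,"tz":0,"wx":0,"wy":0,"wz":0},{"hand":1,"tx":0,"ty":0,"tz":0,"wx":0,"wy":0,"wz":0},{"hand":1,"tx":0,"ty":0,"tz":0,"wx":0,"wy":0,"wz":0},{"hand":1,"tx":0,"ty":0,"tz":0,"wx":0,"wy":0,"wz":0},{"hand":1,"tx":0,"ty":0,"tz":0,"wx":0,"wy":0,"wz":0},{"hand":1,"tx":0,"ty":0,"tz":0,"wx":0,"wy":0,"wz":0},{"hand":1,"tx":0,"ty":0,"tz":0,"wx":0,"wy":0,"wz":0},{"hand":1,"tx":0,"ty":0,"tz":0,"wx":0,"wy":0,"wz":0}]'

```text
time: 2.93
tool_pos: [540.4, 293.5, 154.9]
tcp_rot: [2.475, 0.001, 1.598]
contact_force: [-0.4, 0.3, 0.3]
grip_width: 43.1
```

Call:
drive_tool --deltas '[{"hand":1,"tx":0,"ty":0,"tz":0,"wx":0,"wy":0,"wz":0},{"hand":1,"tx":0,"ty":0,"tz":0,"wx":0,"wy":0,"wz":0},{"hand":1,"tx":0,"ty":0,"tz":0,"wx":0,"wy":0,"wz":0},{"hand":1,"tx":0,"ty":0,"tz":0,"wx":0,"wy":0,"wz":0},{"hand":1,"tx":0,"ty":0,"tz":0,"wx":0,"wy":0,"wz":0},{"hand":1,"tx":0,"ty":0,"tz":0,"wx":0,"wy":0,"wz":0}]'

```text
time: 3.43
tool_pos: [540.3, 293.5, 154.9]
tcp_rot: [2.475, 0.001, 1.598]
contact_force: [0.3, -0.1, -1.0]
grip_width: 23.9
```

```bash
python3 - <<'E'
from pl import *
p,Rm,o=pose(); print(o)
plan(p+[2,0,100],Rt(.0106),8)
E
```

```text
{'time': 3.4333, 'joint_positions': array([ 0.51782828,  0.41260593,  1.90819975, -0.96254936,  0.36395741,
       -0.24395382]), 'dq': array([ 5.92137163e-06, -1.67810799e-03,  6.42082753e-07, -4.61784104e-04,
        6.45572199e-05,  1.73164624e-03]), 'tau': array([ 5.68124035e-02, -4.22040081e+01, -1.97566921e+01, -9.81243141e-01,
       -6.72485176e-01, -1.83901248e-03]), 'tool_pos': array([540.3413965 , 293.51526816, 154.88737531]), 'tcp_rot': array([2.47483412e+00, 1.35073100e-03, 1.59836771e+00]), 'contact_force': array([ 0.27277204, -0.13459147, -1.01304521]), 'moment': array([ 0.00432609,  0.43419498, -0.00861052]), 'grip_width': 23.91090963073151}
n=8 {'tx': np.float64(-0.0), 'ty': np.float64(0.2), 'tz': np.float64(-0.24), 'wx': np.float64(0.0), 'wy': np.float64(-0.01), 'wz': np.float64(0.02)} end [543.1 293.6 254.8] err [ 0.8  0.1 -0.1] roterr [ 0.003 -0.002  0.   ]
```

The jaws closed to 23.9 mm on the 24 mm handle. Lifting now.

Call:
drive_tool --deltas '[{"hand":1,"tx":0,"ty":0.1,"tz":-0.12,"wx":0,"wy":0,"wz":0},{"hand":1,"tx":0,"ty":0.2,"tz":-0.24,"wx":0,"wy":-0.01,"wz":0.02},{"hand":1,"tx":0,"ty":0.2,"tz":-0.24,"wx":0,"wy":-0.01,"wz":0.02},{"hand":1,"tx":0,"ty":0.2,"tz":-0.24,"wx":0,"wy":-0.01,"wz":0.02},{"hand":1,"tx":0,"ty":0.2,"tz":-0.24,"wx":0,"wy":-0.01,"wz":0.02},{"hand":1,"tx":0,"ty":0.2,"tz":-0.24,"wx":0,"wy":-0.01,"wz":0.02},{"hand":1,"tx":0,"ty":0.2,"tz":-0.24,"wx":0,"wy":-0.01,"wz":0.02},{"hand":1,"tx":0,"ty":0.2,"tz":-0.24,"wx":0,"wy":-0.01,"wz":0.02},{"hand":1,"tx":0,"ty":0.1,"tz":-0.12,"wx":0,"wy":0,"wz":0},{"hand":1,"tx":0,"ty":0,"tz":0,"wx":0,"wy":0,"wz":0},{"hand":1,"tx":0,"ty":0,"tz":0,"wx":0,"wy":0,"wz":0}]'

```text
time: 4.35
tool_pos: [542.7, 293.3, 254.1]
tcp_rot: [2.476, -0.001, 1.585]
contact_force: [-0.6, 0.4, -3.1]
grip_width: 23.5
```

```bash
python3 - <<'E'
from look import *
p,Rm,o=pose(); print(o['moment'],o['grip_width'])
k=p-grip_of([0,0,0],.0106,3); print(k)
look(k,.0106,"w4")
t=cam("top");s=cam("scene")
im=capture("top"); cv2.imwrite("pics/t4.png",im[:,:,::-1]); 
im2=capture("scene"); cv2.imwrite("pics/s4.png",im2[:,:,::-1])
B=[(a,b,c) for a in(-34,34) for b in(-20,20) for c in(0,45)]
z=im2[:,:,::-1].copy()
for u in proj(s,np.array(B)+k): cv2.circle(z,tuple(int(i) for i in u.round()),1,(0,0,255),-1)
cv2.imwrite("pics/s4z.png",cv2.resize(z[180:380,350:550],None,fx=3,fy=3,interpolation=cv2.INTER_CUBIC))
E
```

```text
[ 0.05919     1.00523474 -0.01006214] 23.503707161274836
[636.54559615 294.31292541 103.70632387]
[542.7 293.3 254.1] [ 2.4760e+00 -1.0000e-03  1.5845e+00] [ 0.002 -0.003  0.002] [ 0.52  0.27  1.78 -0.59  0.57 -0.65] [-0.6  0.4 -3.1] 4.35
```

View pics/w4.png

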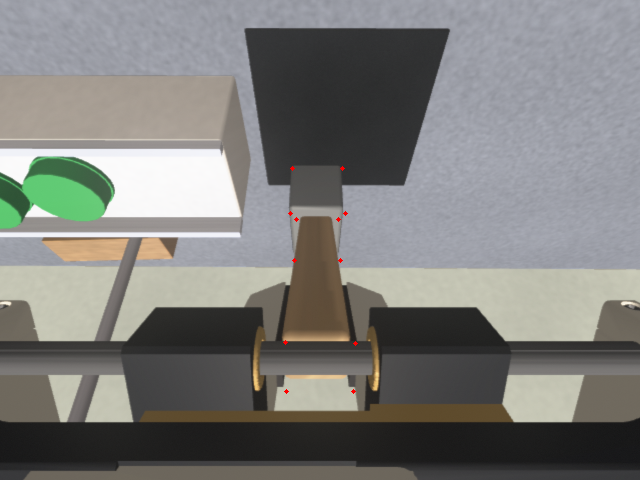

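View pics/s4z.png

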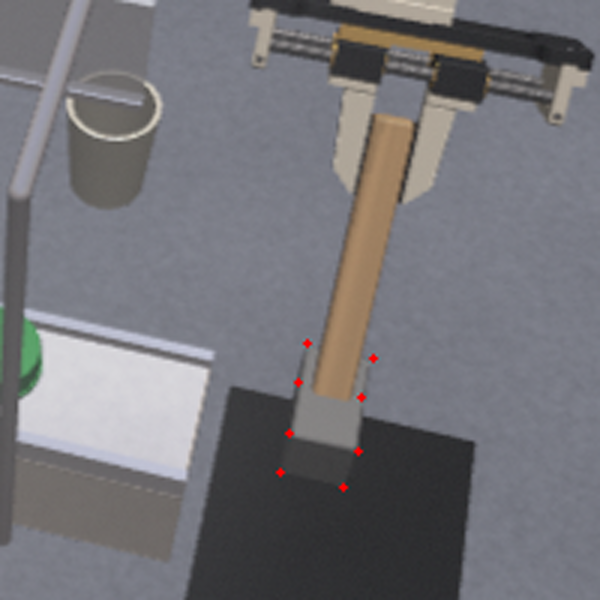

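No slip. The block stayed level and matches the prediction to about 2 px. Next I'll line it up with the ledge, keeping the foot about 5 mm above the deck.

```bash
cat > foot.py <<'E'
from pl import *
Y=.0106; M=np.array([646.06,.87,90.])
OFF=R.from_euler('z',Y).as_matrix()@np.array([93.6,0,-151.9])
def tcp_for(lx,ly,lz): return M+R.from_euler('z',Y).as_matrix()@np.array([lx,ly,lz])-OFF
def foot_now():
    p,Rm,o=pose(); return R.from_euler('z',-Y).apply(p+OFF-M),R.from_matrix(Rm.T@Rt(Y)).as_rotvec(),o
E
python3 - <<'E'
from foot import *
f,r,o=foot_now(); print(f,r)
a=plan(tcp_for(-3,285,6),Rt(Y),3)
a=plan(tcp_for(-3,175,5),Rt(Y),8,start=a)
E
```

```text
[ -6.74804042 293.48029827  11.57013166] [ 0.00121347 -0.002346    0.00245193]
n=3 {'tx': np.float64(-0.07), 'ty': np.float64(-0.0), 'tz': np.float64(0.06), 'wx': np.float64(0.0), 'wy': np.float64(-0.01), 'wz': np.float64(0.01)} end [547.2 284.9 247.8] err [ 0.7  0.1 -0.1] roterr [ 0.001  0.    -0.   ]
n=8 {'tx': np.float64(-0.34), 'ty': np.float64(-0.0), 'tz': np.float64(0.0), 'wx': np.float64(0.0), 'wy': np.float64(0.0), 'wz': np.float64(-0.0)} end [548.3 176.1 247.8] err [0.7 1.3 0.9] roterr [ 0.001  0.    -0.   ]
```

Call:
drive_tool --deltas '[{"hand":1,"tx":-0.07,"ty":0,"tz":0.06,"wx":0,"wy":-0.01,"wz":0.01},{"hand":1,"tx":-0.07,"ty":0,"tz":0.06,"wx":0,"wy":-0.01,"wz":0.01},{"hand":1,"tx":-0.07,"ty":0,"tz":0.06,"wx":0,"wy":-0.01,"wz":0.01},{"hand":1,"tx":-0.2,"ty":0,"tz":0,"wx":0,"wy":0,"wz":0},{"hand":1,"tx":-0.2,"ty":0,"tz":0,"wx":0,"wy":0,"wz":0},{"hand":1,"tx":-0.2,"ty":0,"tz":0,"wx":0,"wy":0,"wz":0},{"hand":1,"tx":-0.2,"ty":0,"tz":0,"wx":0,"wy":0,"wz":0},{"hand":1,"tx":0,"ty":0,"tz":0,"wx":0,"wy":0,"wz":0}]'

```text
time: 5.17
tool_pos: [547.9, 251.4, 249.2]
tcp_rot: [2.475, -0.0, 1.58]
contact_force: [-0.6, -1.7, -2.7]
grip_width: 23.7
```

```bash
python3 - <<'E'
from foot import *
from plant import capture
f,r,o=foot_now(); print(f,r,o['joint_positions'].round(2),o['contact_force'])
s=cam("scene")
im2=capture("scene"); cv2.imwrite("pics/s5.png",cv2.resize(im2[220:380,360:520,::-1],None,fx=4,fy=3.7,interpolation=cv2.INTER_CUBIC))
im2=capture("wrist"); cv2.imwrite("pics/w5.png",im2[:,:,::-1])
E
```

```text
[ -1.87079838 251.53987049   7.30913776] [ 0.00297061  0.00078478 -0.00176852] [ 0.43  0.24  1.84 -0.55  0.5  -0.74] [-0.60197842 -1.70378027 -2.73869575]
```

View pics/s5.png

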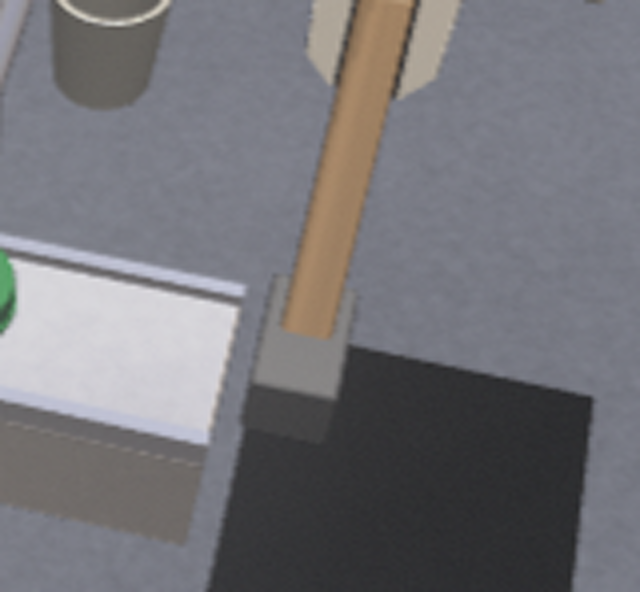

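View pics/w5.png

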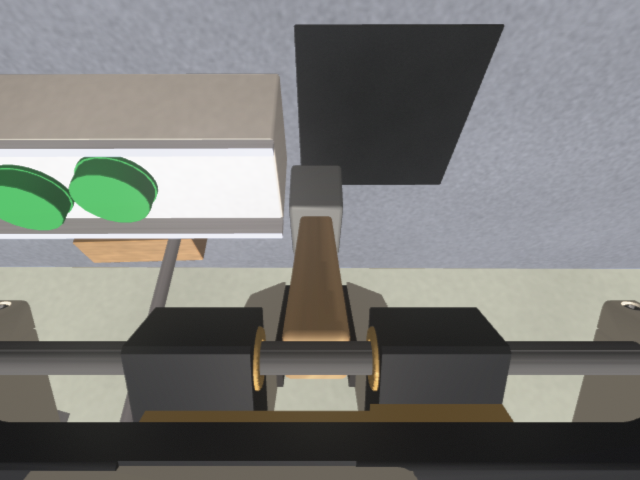

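```bash
python3 - <<'E'
from foot import *
w=cam("wrist"); im=cv2.imread("pics/w5.png")
L=[(-53,220,9),(-45,220,9),(-45,220,0),(45,220,0),(45,220,19),(53,220,19),(-53,150,9),(53,150,19)]
pts=R.from_euler('z',Y).apply(L)+M
for u,l in zip(proj(w,pts),L): print(l,u.round(1)); cv2.circle(im,tuple(int(i) for i in u.round()),2,(0,0,255),-1)
f,r,o=foot_now(); B=[(a,b,c) for a in(-34,34) for b in(-20,20) for c in(0,45)]
for u in proj(w,R.from_euler('z',Y).apply(np.array(B)+f)+M): cv2.circle(im,tuple(int(i) for i in u.round()),2,(255,0,0),-1)
cv2.imwrite("pics/w5b.png",cv2.resize(im[60:290,180:400],None,fx=3,fy=2.6,interpolation=cv2.INTER_CUBIC))
E
```

```text
(-53, 220, 9) [273.9 150.8]
(-45, 220, 9) [274.9 158.6]
(-45, 220, 0) [275.6 150.5]
(45, 220, 0) [283.9 219.1]
(45, 220, 19) [282.9 235. ]
(53, 220, 19) [283.5 239.7]
(-53, 150, 9) [181.2 151. ]
(53, 150, 19) [211.9 239.7]
```

View pics/w5b.png

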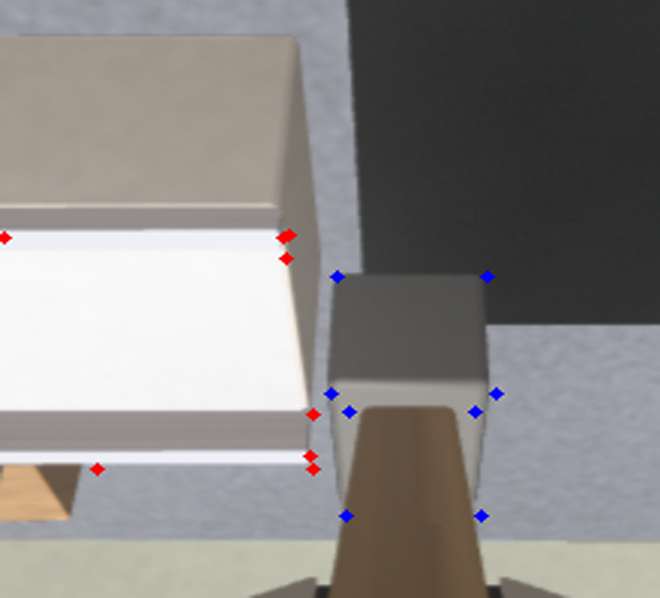

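Call:
drive_tool --deltas '[{"hand":1,"tx":-0.24,"ty":-0.01,"tz":0,"wx":0,"wy":0,"wz":0},{"hand":1,"tx":-0.24,"ty":-0.01,"tz":0,"wx":0,"wy":0,"wz":0},{"hand":1,"tx":-0.24,"ty":-0.01,"tz":0,"wx":0,"wy":0,"wz":0},{"hand":1,"tx":-0.24,"ty":-0.01,"tz":0,"wx":0,"wy":0,"wz":0},{"hand":1,"tx":-0.24,"ty":-0.01,"tz":0,"wx":0,"wy":0,"wz":0},{"hand":1,"tx":-0.24,"ty":-0.01,"tz":0,"wx":0,"wy":0,"wz":0},{"hand":1,"tx":-0.24,"ty":-0.01,"tz":0,"wx":0,"wy":0,"wz":0},{"hand":1,"tx":-0.2,"ty":-0.01,"tz":0,"wx":0,"wy":0,"wz":0},{"hand":1,"tx":0,"ty":0,"tz":0,"wx":0,"wy":0,"wz":0}]'

```text
time: 6.02
tool_pos: [546.2, 177.1, 247.1]
tcp_rot: [2.475, -0.001, 1.58]
contact_force: [0.1, -1.5, -3.2]
grip_width: 24.1
```

```bash
python3 - <<'E'
from foot import *
from plant import capture
f,r,o=foot_now(); print(f,r,o['joint_positions'].round(2),o['contact_force'],o['moment'])
s=cam("scene")
im2=capture("scene"); cv2.imwrite("pics/s6.png",cv2.resize(im2[140:380,200:480,::-1],None,fx=2.5,fy=2.5,interpolation=cv2.INTER_CUBIC))
im2=capture("wrist"); cv2.imwrite("pics/w6.png",im2[:,:,::-1])
E
```

```text
[ -4.38958308 177.32518012   5.20891563] [ 0.00302538  0.00016698 -0.00120736] [ 0.26  0.18  1.93 -0.4   0.41 -1.  ] [ 0.14377916 -1.47221745 -3.24226347] [-0.12668605  0.94204271 -0.09021009]
```

View pics/s6.png

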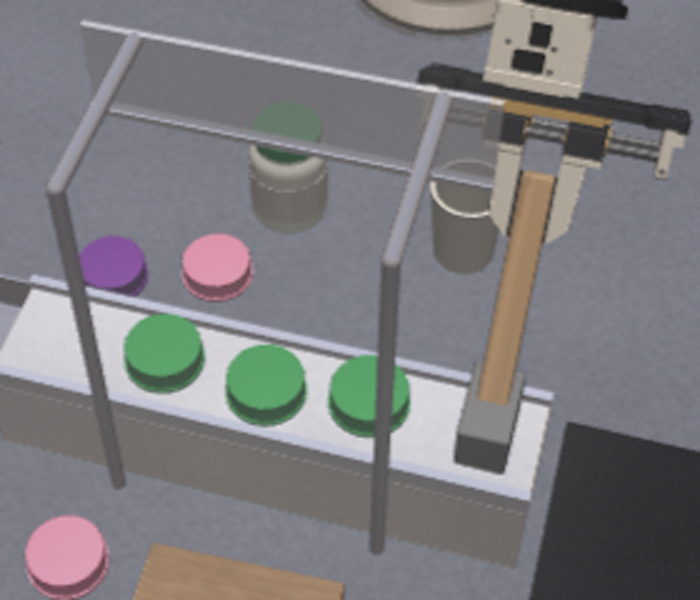

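View pics/w6.png

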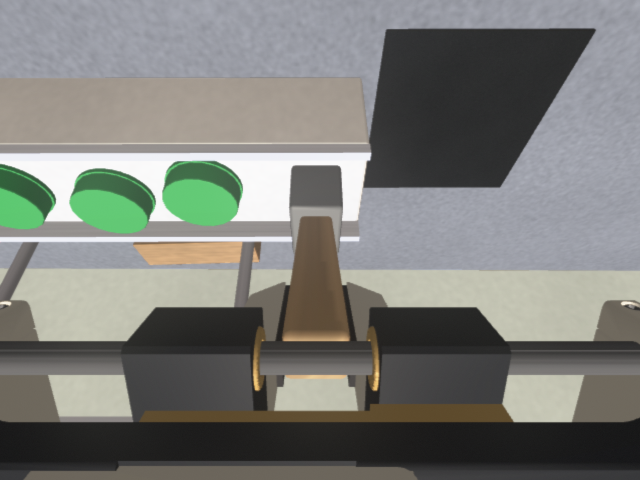

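The block (290–342, 166–250 in the wrist view) sits between the lips and clear of the shield, and the first cap is ahead of it. Starting the sweep.

Call:
drive_tool --deltas '[{"hand":1,"tx":-0.2,"ty":-0.02,"tz":0.03,"wx":0,"wy":0,"wz":0},{"hand":1,"tx":-0.25,"ty":-0.01,"tz":0.01,"wx":0,"wy":0,"wz":0},{"hand":1,"tx":-0.25,"ty":0,"tz":0,"wx":0,"wy":0,"wz":0},{"hand":1,"tx":-0.25,"ty":0,"tz":0,"wx":0,"wy":0,"wz":0},{"hand":1,"tx":-0.25,"ty":0,"tz":0,"wx":0,"wy":0,"wz":0},{"hand":1,"tx":-0.25,"ty":0,"tz":0,"wx":0,"wy":0,"wz":0},{"hand":1,"tx":-0.25,"ty":0,"tz":0,"wx":0,"wy":0,"wz":0},{"hand":1,"tx":-0.25,"ty":0,"tz":0,"wx":0,"wy":0,"wz":0},{"hand":1,"tx":-0.25,"ty":0,"tz":0,"wx":0,"wy":0,"wz":0},{"hand":1,"tx":-0.25,"ty":0,"tz":0,"wx":0,"wy":0,"wz":0},{"hand":1,"tx":-0.25,"ty":0,"tz":0,"wx":0,"wy":0,"wz":0},{"hand":1,"tx":-0.25,"ty":0,"tz":0,"wx":0,"wy":0,"wz":0}]'

```text
time: 7.12
tool_pos: [547.8, 60.5, 245.2]
tcp_rot: [2.475, -0.001, 1.583]
contact_force: [0.4, 1.2, -3.4]
grip_width: 23.9
```

```bash
cat > st.py <<'E'
from foot import *
from plant import capture
import sys
n=sys.argv[1]
f,r,o=foot_now(); print(f.round(1),r.round(4),o['joint_positions'].round(2),o['contact_force'].round(1),o['moment'].round(2),o['grip_width'])
im2=capture("scene"); cv2.imwrite(f"pics/s{n}.png",cv2.resize(im2[140:380,100:420,::-1],None,fx=2.5,fy=2.5,interpolation=cv2.INTER_CUBIC))
im2=capture("wrist"); cv2.imwrite(f"pics/w{n}.png",im2[:,:,::-1])
E
python3 st.py 7
```

```text
[-4.  60.6  3.3] [ 0.0036 -0.0016  0.0004] [-0.05  0.12  2.01  0.12  0.35 -1.73] [ 0.4  1.2 -3.4] [0.21 0.92 0.06] 23.886167159152578
```

View pics/s7.png

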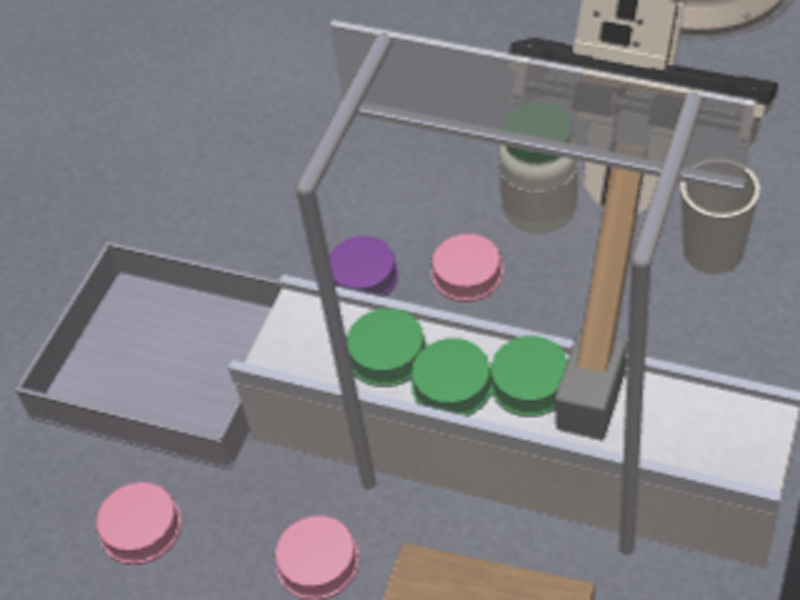

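View pics/w7.png

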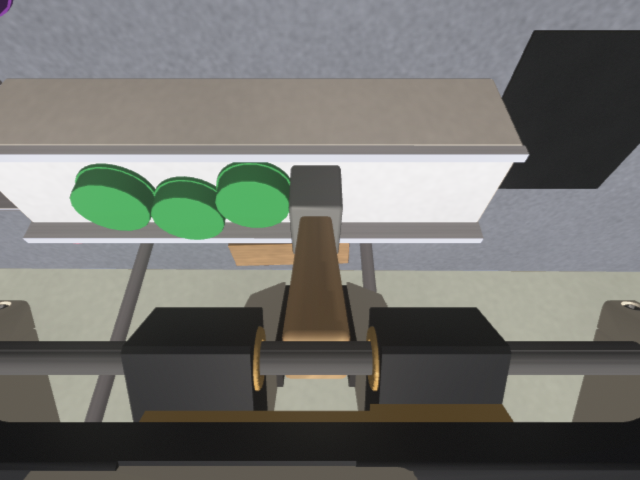

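All three caps are chained ahead of the block at (115,197), (188,208) and (254,194), and forces are low. I'll sweep on to the end.

Call:
drive_tool --deltas '[{"hand":1,"tx":-0.25,"ty":0,"tz":0,"wx":0,"wy":0,"wz":0},{"hand":1,"tx":-0.35,"ty":0,"tz":0,"wx":0,"wy":0,"wz":0},{"hand":1,"tx":-0.35,"ty":0,"tz":0,"wx":0,"wy":0,"wz":0},{"hand":1,"tx":-0.35,"ty":0,"tz":0,"wx":0,"wy":0,"wz":0},{"hand":1,"tx":-0.35,"ty":0,"tz":0,"wx":0,"wy":0,"wz":0},{"hand":1,"tx":-0.35,"ty":0,"tz":0,"wx":0,"wy":0,"wz":0},{"hand":1,"tx":-0.35,"ty":0,"tz":0,"wx":0,"wy":0,"wz":0},{"hand":1,"tx":-0.35,"ty":0,"tz":0,"wx":0,"wy":0,"wz":0},{"hand":1,"tx":-0.35,"ty":0,"tz":0,"wx":0,"wy":0,"wz":0},{"hand":1,"tx":-0.35,"ty":0,"tz":0,"wx":0,"wy":0,"wz":0}]'

```text
time: 8.05
tool_pos: [549.4, -75.3, 245.0]
tcp_rot: [2.475, -0.001, 1.583]
contact_force: [1.4, 1.7, -2.5]
grip_width: 24.0
```

```bash
python3 st.py 8
```

```text
[ -3.9 -75.2   3.1] [ 0.0031 -0.002   0.0002] [-0.42  0.13  2.    0.62  0.47 -2.48] [ 1.4  1.7 -2.5] [0.48 0.7  0.38] 23.99467660563685
```

View pics/s8.png

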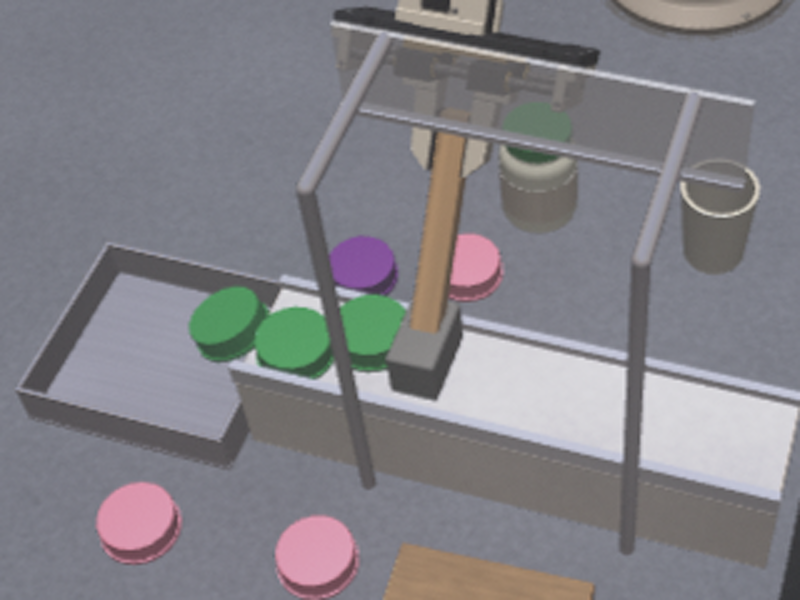

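Call:
drive_tool --deltas '[{"hand":1,"tx":-0.3,"ty":0,"tz":0,"wx":0,"wy":0,"wz":0},{"hand":1,"tx":-0.35,"ty":0,"tz":0,"wx":0,"wy":0,"wz":0},{"hand":1,"tx":-0.35,"ty":0,"tz":0,"wx":0,"wy":0,"wz":0},{"hand":1,"tx":-0.35,"ty":0,"tz":0,"wx":0,"wy":0,"wz":0},{"hand":1,"tx":-0.35,"ty":0,"tz":0,"wx":0,"wy":0,"wz":0},{"hand":1,"tx":-0.35,"ty":0,"tz":0,"wx":0,"wy":0,"wz":0},{"hand":1,"tx":-0.35,"ty":0,"tz":0,"wx":0,"wy":0,"wz":0},{"hand":1,"tx":-0.35,"ty":0,"tz":0,"wx":0,"wy":0,"wz":0},{"hand":1,"tx":-0.3,"ty":0,"tz":0,"wx":0,"wy":0,"wz":0},{"hand":1,"tx":0,"ty":0,"tz":0,"wx":0,"wy":0,"wz":0}]'

```text
time: 8.98
tool_pos: [550.8, -199.4, 244.7]
tcp_rot: [2.475, 0.001, 1.58]
contact_force: [-0.1, -0.7, -3.5]
grip_width: 23.8
```

```bash
python3 st.py 9
```

```text
[  -3.8 -199.3    2.8] [ 0.0031  0.0014 -0.0009] [-0.69  0.21  1.9   0.74  0.63 -2.8 ] [-0.1 -0.7 -3.5] [-0.2   0.71 -0.15] 23.784300663682462
```

View pics/s9.png

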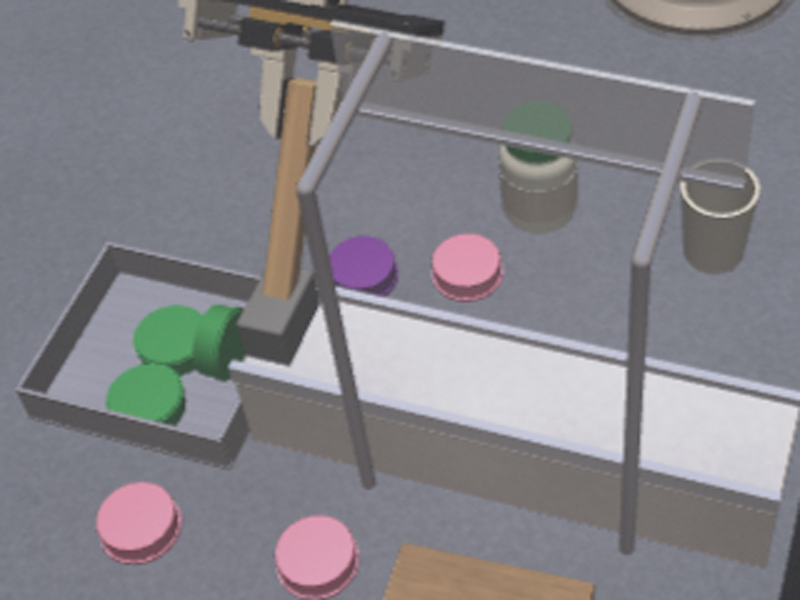

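View pics/w9.png

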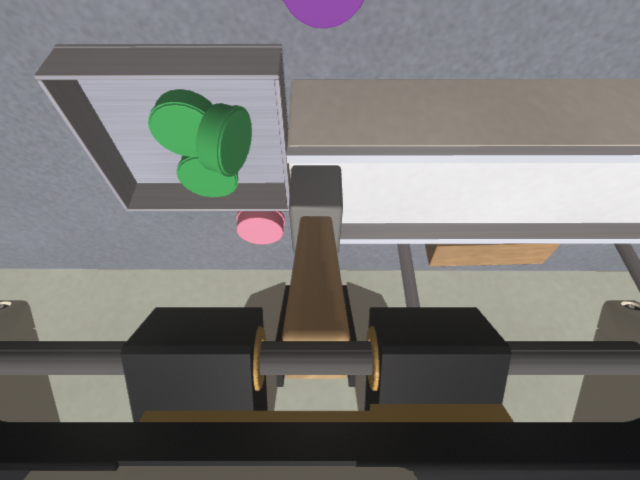

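All three caps are over the tray, with the last one still falling at (225,140). I'll pull the paddle back from the edge and look again.

Call:
drive_tool --deltas '[{"hand":1,"tx":0.1,"ty":0,"tz":0,"wx":0,"wy":0,"wz":0},{"hand":1,"tx":0.2,"ty":0,"tz":0,"wx":0,"wy":0,"wz":0},{"hand":1,"tx":0.2,"ty":0,"tz":0,"wx":0,"wy":0,"wz":0},{"hand":1,"tx":0.2,"ty":0,"tz":0,"wx":0,"wy":0,"wz":0},{"hand":1,"tx":0.2,"ty":0,"tz":0,"wx":0,"wy":0,"wz":0},{"hand":1,"tx":0.2,"ty":0,"tz":0,"wx":0,"wy":0,"wz":0},{"hand":1,"tx":0.1,"ty":0,"tz":0,"wx":0,"wy":0,"wz":0},{"hand":1,"tx":0,"ty":0,"tz":0,"wx":0,"wy":0,"wz":0}]'

```text
time: 9.75
tool_pos: [549.7, -148.5, 244.8]
tcp_rot: [2.475, -0.001, 1.583]
contact_force: [-0.5, 0.6, -3.1]
grip_width: 23.7
```

```bash
python3 st.py 10; python3 - <<'E'
from plant import *; import cv2
cv2.imwrite("pics/t10.png",cv2.resize(capture("top")[150:300,250:520,::-1],None,fx=2.9,fy=2.9,interpolation=cv2.INTER_CUBIC))
E
```

```text
[  -4.3 -148.4    2.9] [ 0.0033 -0.0019  0.0004] [-0.59  0.17  1.95  0.72  0.57 -2.7 ] [-0.5  0.6 -3.1] [0.02 1.06 0.05] 23.716508072735735
```

View pics/s10.png

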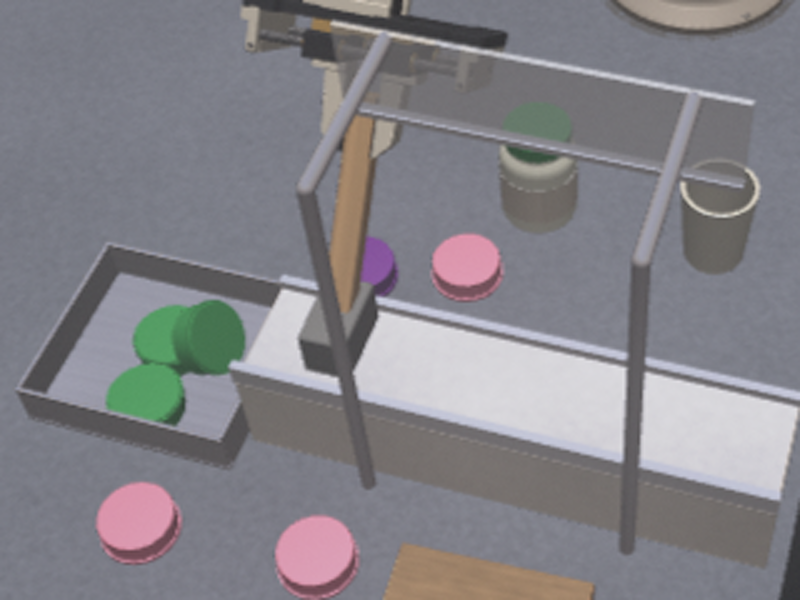

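View pics/w10.png

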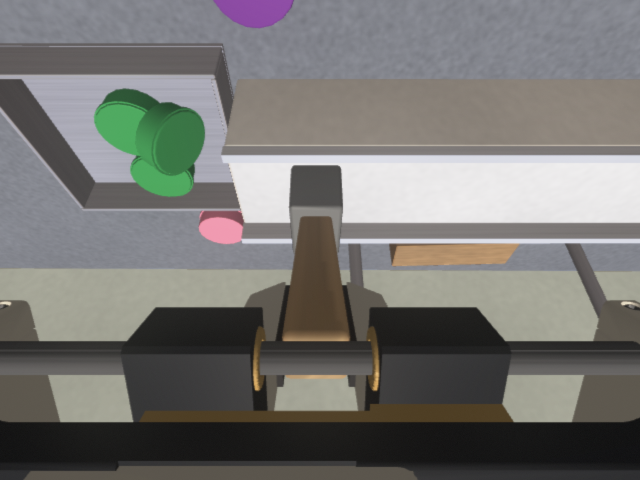

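View pics/t10.png

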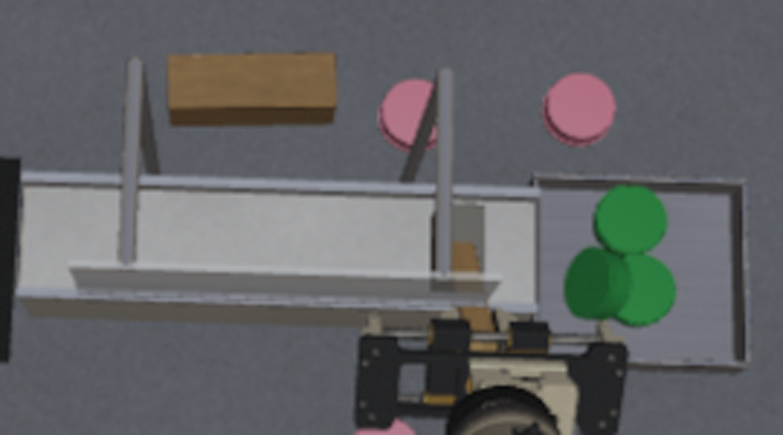

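All three caps are in the tray. One leans on the others at (600,283) in the enlarged top view. Lowering the paddle onto the deck.

Call:
drive_tool --deltas '[{"hand":1,"tx":0,"ty":-0.01,"tz":0.02,"wx":0,"wy":0,"wz":0},{"hand":1,"tx":0,"ty":-0.01,"tz":0.01,"wx":0,"wy":0,"wz":0},{"hand":1,"tx":0,"ty":-0.01,"tz":0.02,"wx":0,"wy":0,"wz":0},{"hand":1,"tx":0,"ty":0,"tz":0,"wx":0,"wy":0,"wz":0},{"hand":1,"tx":0,"ty":0,"tz":0,"wx":0,"wy":0,"wz":0}]'

```text
time: 10.32
tool_pos: [550.1, -150.1, 242.3]
tcp_rot: [2.475, -0.001, 1.581]
contact_force: [-0.9, -0.2, -3.8]
grip_width: 23.8
```

Call:
drive_tool --deltas '[{"hand":1,"tx":0,"ty":-0.01,"tz":0.02,"wx":0,"wy":0,"wz":0},{"hand":1,"tx":0,"ty":0,"tz":0,"wx":0,"wy":0,"wz":0},{"hand":1,"tx":0,"ty":0,"tz":0,"wx":0,"wy":0,"wz":0}]'

```text
time: 10.57
tool_pos: [550.5, -150.1, 242.0]
tcp_rot: [2.474, -0.001, 1.581]
contact_force: [-1.2, 0.7, -0.1]
grip_width: 23.7
```

```bash
python3 - <<'E'
from foot import *
f,r,o=foot_now(); print(f,r,o['contact_force'],o['moment'])
E
```

```text
[-3.55454854e+00 -1.49924006e+02  1.34329996e-01] [ 0.00420718 -0.00026004 -0.0005498 ] [-1.24503206  0.73980359 -0.10015226] [0.03760529 0.64266455 0.0542082 ]
```

The deck now carries the paddle's weight (Fz ≈ 0, estimated foot height 0.1 mm). Releasing.

Call:
drive_tool --deltas '[{"hand":-0.5,"tx":0,"ty":0,"tz":0,"wx":0,"wy":0,"wz":0},{"hand":-0.5,"tx":0,"ty":0,"tz":0,"wx":0,"wy":0,"wz":0},{"hand":-0.5,"tx":0,"ty":0,"tz":0,"wx":0,"wy":0,"wz":0},{"hand":-0.5,"tx":0,"ty":0,"tz":0,"wx":0,"wy":0,"wz":0},{"hand":-0.5,"tx":0,"ty":0,"tz":0,"wx":0,"wy":0,"wz":0},{"hand":-0.5,"tx":0,"ty":0,"tz":0,"wx":0,"wy":0,"wz":0},{"hand":-0.5,"tx":0,"ty":0,"tz":0,"wx":0,"wy":0,"wz":0},{"hand":-0.5,"tx":0,"ty":0,"tz":0,"wx":0,"wy":0,"wz":0},{"hand":-0.5,"tx":0,"ty":0,"tz":0,"wx":0,"wy":0,"wz":0},{"hand":-0.5,"tx":0,"ty":0,"tz":0,"wx":0,"wy":0,"wz":0}]'

```text
time: 11.4
tool_pos: [550.3, -149.9, 241.6]
tcp_rot: [2.475, -0.001, 1.581]
contact_force: [0.1, -0.8, -0.4]
grip_width: 69.0
```

```bash
python3 st.py 11; python3 - <<'E'
from fk import *
from plant import get_obs
P=np.array([1.1,213,534.1,-30.8,387.1,51.4,323.9,66.8,9.5,-12.7])
p,Rm,o=pose(); q=o['joint_positions']; print(q.round(3))
for d in (0,60,120,150):
    q,e=IK(p-Rm[:,2]*d,Rm,q,P,1,1); print(d,q.round(2),(p-Rm[:,2]*d).round(0))
E
```

```text
[  -3.8 -149.8   -0.3] [ 0.0033 -0.0008 -0.0007] [-0.59  0.18  1.95  0.73  0.56 -2.71] [ 0.1 -0.8 -0.4] [0.02 0.4  0.02] 69.03746515642034
[-0.593  0.175  1.955  0.726  0.558 -2.713]
0 [-0.59  0.18  1.97  0.75  0.54 -2.73] [ 550. -150.  242.]
60 [-0.65  0.06  1.96  0.65  0.68 -2.66] [ 513. -150.  289.]
120 [-0.73 -0.06  1.93  0.6   0.84 -2.62] [ 476. -151.  336.]
150 [-0.78 -0.11  1.9   0.58  0.93 -2.61] [ 458. -151.  359.]
```

View pics/w11.png

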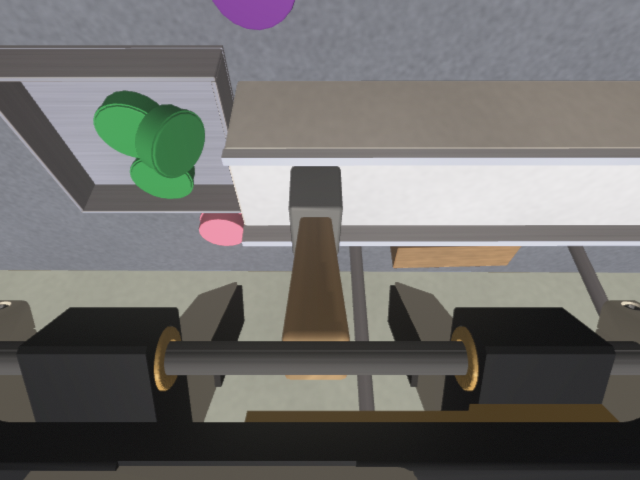

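The paddle stands free with the jaws open. Next I'll back out along the handle.

Call:
drive_tool --deltas '[{"hand":-0.5,"tx":0,"ty":0,"tz":-0.15,"wx":0,"wy":0,"wz":0},{"hand":-0.5,"tx":0,"ty":0,"tz":-0.3,"wx":0,"wy":0,"wz":0},{"hand":-0.5,"tx":0,"ty":0,"tz":-0.3,"wx":0,"wy":0,"wz":0},{"hand":-0.5,"tx":0,"ty":0,"tz":-0.3,"wx":0,"wy":0,"wz":0},{"hand":-0.5,"tx":0,"ty":0,"tz":-0.3,"wx":0,"wy":0,"wz":0},{"hand":-0.5,"tx":0,"ty":0,"tz":-0.3,"wx":0,"wy":0,"wz":0},{"hand":-0.5,"tx":0,"ty":0,"tz":-0.3,"wx":0,"wy":0,"wz":0},{"hand":-0.5,"tx":0,"ty":0,"tz":-0.3,"wx":0,"wy":0,"wz":0},{"hand":-0.5,"tx":0,"ty":0,"tz":-0.3,"wx":0,"wy":0,"wz":0},{"hand":-0.5,"tx":0,"ty":0,"tz":-0.3,"wx":0,"wy":0,"wz":0},{"hand":-0.5,"tx":0,"ty":0,"tz":-0.15,"wx":0,"wy":0,"wz":0},{"hand":-0.5,"tx":0,"ty":0,"tz":0,"wx":0,"wy":0,"wz":0},{"hand":-0.5,"tx":0,"ty":0,"tz":0,"wx":0,"wy":0,"wz":0}]'

```text
time: 12.58
tool_pos: [476.0, -150.9, 336.0]
tcp_rot: [2.474, -0.001, 1.581]
contact_force: [0.5, -0.2, -0.9]
grip_width: 69.0
```

```bash
python3 st.py 12; python3 - <<'E'
from foot import *
from plant import capture
t=cam("top");im=capture("top")[:,:,::-1].copy()
h=cv2.cvtColor(im,cv2.COLOR_BGR2HSV)
k=cv2.inRange(h,(50,120,40),(75,255,255)); N,l,st,ce=cv2.connectedComponentsWithStats(k)
for i in range(1,N):
    if st[i,4]>60: print(ce[i],st[i][4],[back(t,ce[i],z)[0].round(0)[:2] for z in(28,60)])
s=cam("scene"); sc=capture("scene")[:,:,::-1].copy()
B=[(a,b,c) for a in(-34,34) for b in(-20,20) for c in(0,45)]+[(-113.6,0,175.6)]
P=R.from_euler('z',Y).apply(np.array(B)+[-3.8,-149.8,0])+M
for m,z in((t,im),(s,sc)):
    for u in proj(m,P): cv2.circle(z,tuple(int(i) for i in u.round()),1,(0,0,255),-1)
cv2.imwrite("pics/t12.png",cv2.resize(im[150:350,280:520],None,fx=3,fy=3,interpolation=cv2.INTER_CUBIC))
cv2.imwrite("pics/s12b.png",cv2.resize(sc[140:360,100:360],None,fx=2.7,fy=2.7,interpolation=cv2.INTER_CUBIC))
E
```

```text
[ -78.1 -150.    94.1] [ 0.0037 -0.0001 -0.0008] [-0.73 -0.07  1.93  0.59  0.84 -2.61] [ 0.5 -0.2 -0.9] [ 0.02  0.43 -0.03] 69.00080453585905
[464.5035686  239.94290246] 1261 [array([ 659., -306.]), array([ 651., -299.])]
[368.11111111 342.66283525] 522 [array([386., -66.]), array([385., -64.])]
```

View pics/t12.png

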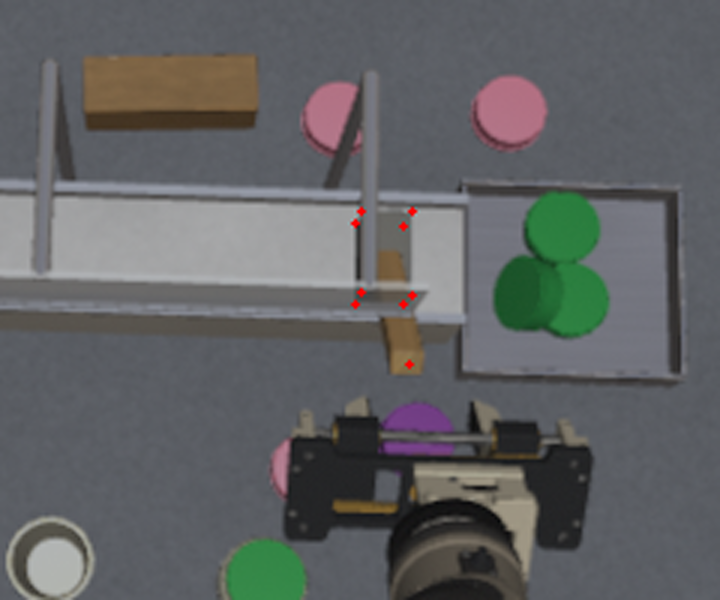

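View pics/s12b.png

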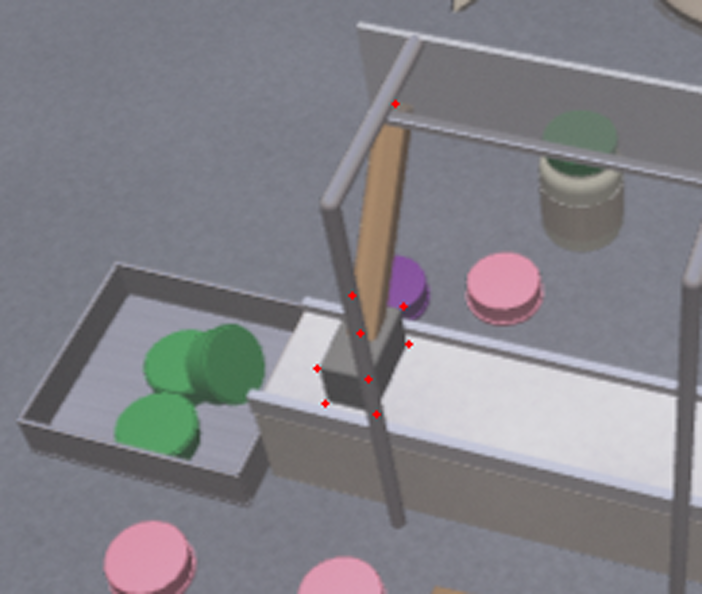

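```bash
python3 -c "
from plant import *
print(close_job())"
```

```text
the job is handed in; nothing more can be done
None
```

I swept all three green caps off the open end of the ledge into the tray. I then stood the paddle back on the deck, let go, backed the gripper clear and handed the job in at about 12.7 s; no verdict was reported.

**Caps:** In the last images all three lie inside the tray walls. Two are flat, and the third leans on the others with its centre below deck level, judged by eye.

**Paddle:** It stands upright on the deck about 4 mm to the robot's side of the middle line and 150 mm towards the tray. These figures come from the arm's pose, and the paddle's projected outline matched the images to about 2–4 pixels. The gripper is 120 mm back along the handle, and the wrist force is about zero.

**Jar, beaker and carton:** The jar's image position changed by less than 0.1 pixel, and by eye the beaker and carton look unmoved.

**What disagreed:**
- My first move call was refused, apparently because some rows left out keys; the arm did not move.
- The handle's end showed about 4–12 pixels off its projection in the wrist view. This was the same before and after the lift, so I put it down to calibration rather than slip.
- At the grasp, joint 4 came within 0.04 rad of its limit.

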